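# Pack the spares-kit tray and clip the cover over the bearing

### The job

Pack the service kit: put the bearing, the steel coupling and the brass hose fitting upright, each into the insert made for it in the cardboard tray. Once the bearing lies in its carrier, set the white cover over it, lips under the two sprung catches, and press it down until both catches have snapped over and it sits flat. Leave the small carton that is already packed where it is, and let go of everything.

Things in the scene. Friction and masses are not known exactly. Their poses are not given: they have to be found in the camera images.
- bearing: Steel ball bearing lying flat on the bench, 40 mm diameter, 15 mm high, 70 g. Origin: centre of its underside; z is its axis, up.
- coupling: Grey steel flanged coupling standing on end, 50 mm high: foot flange 48 mm diameter (z 0 to 14 mm), waist 34 mm, top flange 48 mm diameter (z 33 to 47 mm) with small bolt heads above. 0.2 to 0.4 kg. Can be taken across the top flange in any direction. Origin: centre of its underside; z is its axis, up.
- fitting: Brass hose fitting standing on end, 46 mm high: round foot 24 mm diameter (z 2 to 18 mm), hexagon body 28 mm wide (z 18 to 32 mm), ribbed hose end 22 mm wide above. About 0.1 kg. Can be taken across the hexagon in any direction. Origin: on its axis, 2 mm below the foot's underside; z is its axis, up.
- cover: White plastic cap, open side down, 74 mm (x) by 68 mm (y), 45 g. At the foot of each x end a lip, 4 mm thick, sticks out 5 mm. Cap top at z 15 mm; in its middle an upright grip rib 44 mm long (along x), 10 mm thick (y), from z 15 to 35 mm. Hollow inside: 58 x 62 mm, 12 mm high. Same after a half turn. Origin: centre of its underside, z up.
- bearing_nest: Bearing carrier in the tray: grey plastic, 98 mm square, top face at z 30 mm, in it a round seat 52 mm wide, 6 mm deep (bearing stands 9 mm proud). Cover sits on it (its origin at z 30 mm, x along carrier x) between sloped rail stubs on the y sides (to z 43 mm, 4 mm play), with a 40 mm finger gap in mid-side (y = +/-38 mm). Fixed. Origin: centre of underside, 4 mm above the bench.
- catch_a (a joint): Angle (rad) of the black sprung catch at the carrier's +x side: 0 upright (rest), grows as it tips outward. 18 mm wide; its nose (underside z 35 mm, carrier frame) reaches in to x 34 mm, 3 mm over the cover's lip; above it a ramp opens outward to x 43 mm at z 50 mm. A cover set down rests on the ramps about 11 mm too high; a push straight down of 8 to 15 N snaps it in.
- catch_b (a joint): The same for the equal catch at the carrier's -x side.
- coupling_nest: Insert for the coupling: black foam block 98 mm square, 30 mm high, with the largest round hole, 64 mm wide, 14 mm deep (floor at z 16 mm), in its middle. The four inserts stand 2 by 2, 105 mm apart, in any order, in an open cardboard tray (216 mm square, walls 28 mm high). Fixed. Origin: centre of its underside, 4 mm above the bench; z up.
- fitting_nest: Insert for the hose fitting: black foam block 98 mm square, 30 mm high, with the smallest round hole, 38 mm wide, 14 mm deep (floor at z 16 mm), in its middle. In the same tray. Fixed. Origin: centre of its underside, 4 mm above the bench; z up.
- small_carton: Small white product carton, 50 x 60 mm, 70 mm high, already packed: it stands in the fourth insert of the tray, its top 90 mm above the bench. Leave it there. Origin: centre of its underside.
Things that resemble listed ones, but are neither listed nor needed, are in the scene too. What is meant by the bearing is not purple or turquoise, and is the larger of those in its own colour.

How it is judged:
By the outcome, as a careful person would: the job done as asked, in the order asked, and still so for the second after the job is handed in, with the robot touching nothing.
It also fails if it takes over 93 s, if anything falls off the work surface, if the arm or the gripper's body presses on something with over 40 N, if the wrist force passes 120 N, or if a joint passes its speed limit or range.

### The arm

A 6-joint arm with a two-finger parallel gripper is mounted at the origin on a cart in front of the work surface, level with it; the furniture and walls round the work are solid. World frame = base frame: x ahead of the robot, y to its left, z up, the work surface at z = 0. Lengths are in m, angles in rad, forces in N, time in s.
With the tool pointing down it reaches from about 0.35 to 0.775 m from the base axis. Payload 7.3 kg.
Tool frame: the origin (TCP) lies midway between the tips of the shut fingers; the grasp point (between the pads) lies behind it (grasp_offset is the z of the grasp point in the tool frame, in m); z points along the fingers, y is the line along which they close (so a half turn about z gives the same grasp; the last joint's range is limited). The gripper opens to 92 mm and grips with 3 to 60 N. Pads are 19 mm wide; open, the fingers measure 130 mm over their backs; the gripper's body (75 mm by 190 mm) begins 47 mm behind the grasp point.
Start: joints at [-1.475, 0.342, 1.524, -0, 1.275, -0.146], TCP at [0.126, -0.51, 0.227] pointing down, gripper open.
Joint ranges: [-2.53, 2.53], [-0.77, 2.02], [0.04, 2.7], [-1, 4.14], [0.28, 2.66], [-3.11, 3.11]. Speed limits (rad/s): [2.57, 2.57, 3.14, 3.14, 3.14, 3.14].

### API

Orientations are given as a unit quaternion [x, y, z, w].
In Python, from cell import read_state, read_camera, calibration, job_done, grasp_offset gives the robot as it stands.
- The arm moves only by the shell command python3 -m handwheel 'ROWS'. ROWS is text: rows parted by semicolons, each of 7 numbers parted by spaces: the shift along the tool's x, y, z in m, then the turn, a rotation vector about the tool's x, y, z in rad, then the closure, from 0 (fully open) to 1 (shut). A call has 1 to 10 rows; each row shifts and turns the commanded pose from where the row before left it, along the tool's axes as they then stand; what a row does not reach is not made up. A row lasts 1/12 s, in which the tool goes at most 41.7 mm and 7.16 degrees, less where a joint would pass 70% of its speed; a pose out of reach is approached as far as the arm can. A call is refused whole if a number of a shift passes 0.0417 or a number of a turn 0.125, either way. A call with a gripper value outside its range is refused whole. The fingers move at their own pace and stop on an object; the grip force is fixed at half the most. Time passes only in rows, so rows that do not move let the fingers close. It gives the time, the measured TCP pose, the force, the opening and the grip force at its end, in the units of the state.
- read_state(): the state, without advancing time (a new reading comes with each control period).
- read_camera(name): name is "side" or "top" or "wrist"; returns (picture, depth): 480x640x3 uint8, red, green, blue; 480x640 float32, m along the optical axis (not along the pixel's ray), 0 where there is no reading.
- calibration(name): a dict with "K" (3x3 intrinsics, pixels), "extrinsics" (4x4, takes a point from camera to world coordinates); the wrist camera has in their place "hand_eye" (4x4, takes a point from camera to tool coordinates, whose origin is the TCP and whose axes are the flange's). Camera axes: x right, y down, z forward; pixel columns grow to the right and rows downward; lengths in m; the calibration is good to about 2 mm. The wrist camera is an equidistant fisheye: a pixel r from the principal point sees the ray r / f radians off the axis. A picture is of the moment at which its call begins: read the wrist's pose just before it. calibration takes no time and is no camera call.
- job_done(): hands the job in; it is judged then, once.
The state is a dict: "time_s": time; "q": joint angles; "qvel": joint speeds; "tau": joint torques, N m; "ee_pos": TCP position; "tool_rot": TCP orientation; "ft_force": force on the tool from outside, world axes, zero at the start; "moment": the same for the moment, N m; "width": opening from 0.0 (shut) to 1.0 (fully open); "grasp_force": force on a finger pad.
Only numpy, scipy, OpenCV 4.12 (cv2) and the standard library are available. Lean on these libraries where they do the work, as an engineer would, in place of code of your own. Each camera call takes 0.05 s, during which the arm holds its last target. There are 200 camera calls.

## Working session

There is one attempt and no reset: what is moved stays moved. The work goes in short steps, Python scripts to look and compute and a shell command to move; the robot and the scene stay as the last step left them, time stands still between calls to the robot, and variables do not carry over. Pictures are saved under pics/ and viewed, at most 14 in all, crops included, and the job is handed in when it is done.

```bash
mkdir -p pics; python3 - <<'E'
from cell import *
import cv2,numpy as np
s=read_state();print(s, grasp_offset)
for n in("top","side"):
    im,d=read_camera(n);np.savez(f"{n}.npz",im=im,d=d);cv2.imwrite(f"pics/{n}0.png",im[:,:,::-1])
    c=calibration(n);print(n,np.round(c["K"],1).tolist(),np.round(c["extrinsics"],3).tolist(),(d>0).mean())
c=calibration("wrist");print(c)
E
```

```text
{'time_s': 0.0, 'q': array([-1.47499534e+00,  3.42707834e-01,  1.52503590e+00, -2.04708693e-05,
        1.27534758e+00, -1.45990615e-01]), 'qvel': array([-0.00154331,  0.00055932,  0.00013463, -0.000798  ,  0.00087948,
        0.00041379]), 'tau': array([ 2.65236355e-03, -4.31233764e+01, -2.44222873e+01,  7.19693466e-02,
        5.60268725e-02, -1.19150254e-04]), 'ee_pos': array([ 0.12568879, -0.50931928,  0.22604608]), 'tool_rot': array([ 9.92700360e-01,  1.20604451e-01,  9.01570872e-06, -7.49340398e-04]), 'ft_force': array([ 0.6515306 ,  0.40559505, -0.45668655]), 'moment': array([ 0.05435432, -0.06958785, -0.01046255]), 'grasp_force': 0.0, 'width': 1.0025167432806423} -0.0188
top [[568.5, 0.0, 317.1], [0.0, 568.5, 235.5], [0.0, 0.0, 1.0]] [[-0.006, -0.99, 0.142, 0.375], [-1.0, 0.01, 0.025, -0.175], [-0.026, -0.142, -0.989, 0.92], [0.0, 0.0, 0.0, 1.0]] 0.9959114583333334
side [[509.9, 0.0, 315.1], [0.0, 509.9, 235.7], [0.0, 0.0, 1.0]] [[-0.997, -0.035, 0.073, 0.437], [-0.08, 0.547, -0.833, 0.543], [-0.011, -0.836, -0.548, 0.522], [0.0, 0.0, 0.0, 1.0]] 0.9959700520833333
{'K': array([[371.64829954,   0.        , 317.5259385 ],
       [  0.        , 371.64829954, 230.70615399],
       [  0.        ,   0.        ,   1.        ]]), 'hand_eye': array([[-1.03375711e-03, -9.67738936e-01, -2.51952940e-01,
         6.84097900e-02],
       [ 9.99999450e-01, -1.04495024e-03, -8.93718669e-05,
         2.27052085e-04],
       [-1.76789651e-04, -2.51952894e-01,  9.67739484e-01,
        -1.57883836e-01],
       [ 0.00000000e+00,  0.00000000e+00,  0.00000000e+00,
         1.00000000e+00]])}
```

View pics/top0.png

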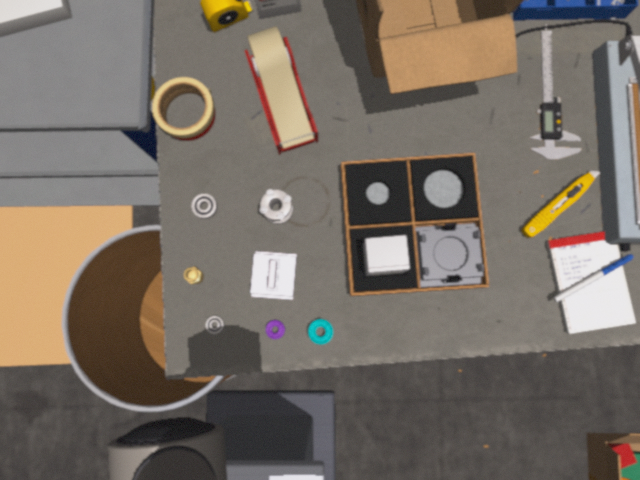

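View pics/side0.png

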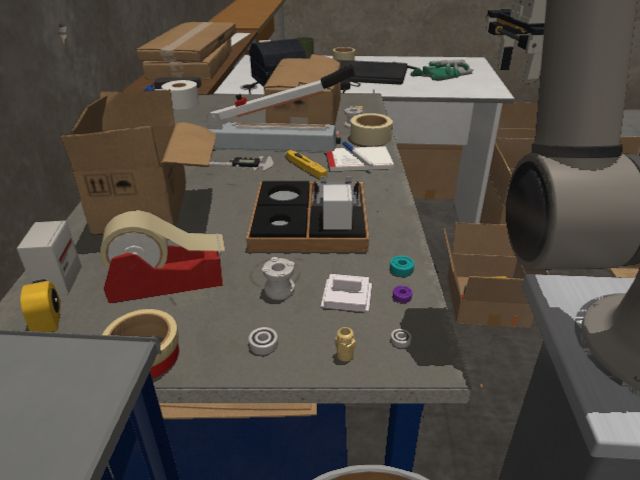

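Top view: bearing (204,206), coupling (276,206), fitting (192,275), cover (273,275), fitting hole (377,193), coupling hole (443,188), carrier (450,255), carton (386,254). The side view agrees, with the bearing at (263,341).

```bash
cat > h.py <<'E'
from cell import *
import cv2,numpy as np
def pts(n,d):
    c=calibration(n);K=c["K"];v,u=np.mgrid[:480,:640]
    P=np.stack([(u-K[0,2])/K[0,0]*d,(v-K[1,2])/K[1,1]*d,d,d*0+1],-1)
    return (P@c["extrinsics"].T)[...,:3]
def ray(n,u,v,z):
    c=calibration(n);K=c["K"];E=c["extrinsics"]
    r=E[:3,:3]@np.array([(u-K[0,2])/K[0,0],(v-K[1,2])/K[1,1],1]);o=E[:3,3]
    return o+r*(z-o[2])/r[2]
E
python3 - <<'E'
from h import *
f={n:np.load(n+".npz") for n in("top","side")}
P=pts("top",f["top"]["d"]);Q=pts("side",f["side"]["d"])
im=f["top"]["im"]
def show(name,u,v,r,z0,z1):
    p=P[v-r:v+r,u-r:u+r].reshape(-1,3);m=(p[:,2]>z0)&(p[:,2]<z1)
    pp=p[m];
    rect=cv2.minAreaRect((pp[:,:2]*1000).astype(np.float32))
    print(name,m.sum(),"mean",pp.mean(0).round(4),"zmax",p[:,2].max().round(4),"rect",np.round(rect[0],1),np.round(rect[1],1),round(rect[2],1))
show("bearing",204,206,22,.008,.03)
show("coupling",276,206,28,.035,.06)
show("fitting",192,275,18,.022,.036)
show("fit top",192,275,18,.036,.06)
show("cover top",273,275,34,.011,.022)
show("cover rib",273,275,34,.026,.05)
show("carton",386,254,30,.08,.1)
show("fh",377,193,16,.0,.026)
show("ch",443,188,26,.0,.026)
show("seat",450,255,26,.02,.031)
show("tray",417,222,85,.02,.05)
print("bench z",[P[v,u].round(4) for u,v in((230,240),(300,310),(330,120),(500,200))])
E
```

```text
bearing 420 mean [0.5574 0.0316 0.0131] zmax 0.9195 rect [558.1  31.7] [39.1 39.2] 43.8
coupling 643 mean [ 0.5515 -0.0889  0.0459] zmax 0.9195 rect [551.4 -88.8] [47.7 47.2] 82.8
fitting 129 mean [0.442  0.0415 0.0289] zmax 0.9195 rect [441.6  41.8] [21.5 24.2] 55.5
fit top 98 mean [0.4434 0.0437 0.0413] zmax 0.9195 rect [443.5  44.2] [19.  21.6] 0.4
cover top 1446 mean [ 0.4434 -0.0822  0.014 ] zmax 0.9195 rect [444. -82.] [68.2 64.1] 85.6
cover rib 185 mean [ 0.4439 -0.0824  0.0332] zmax 0.9195 rect [443.9 -81.9] [10.4 42.8] 85.4
carton 1426 mean [ 0.4674 -0.2572  0.0885] zmax 0.9195 rect [ 467.9 -257.5] [50.6 60.1] 4.1
fh 414 mean [ 0.5748 -0.2519  0.0195] zmax 0.9195 rect [ 574.4 -253.6] [36.3 40.2] 4.1
ch 1187 mean [ 0.5807 -0.3578  0.0196] zmax 0.9195 rect [ 580.2 -357.3] [61.5 60.9] 82.2
seat 1107 mean [ 0.4735 -0.3616  0.0274] zmax 0.9195 rect [ 472.3 -360.2] [80.  80.7] 88.2
tray 14184 mean [ 0.5269 -0.3075  0.0309] zmax 0.9195 rect [ 523.6 -306.7] [216.5 216.5] 3.3
bench z [array([ 0.5017, -0.0096,  0.0011]), array([ 0.3874, -0.124 , -0.0025]), array([ 0.7047, -0.1752, -0.0016]), array([ 5.637e-01, -4.518e-01,  2.000e-04])]
```

```bash
python3 - <<'E'
from h import *
im=np.load("top.npz")["im"][:,:,::-1]
a=cv2.resize(im[145:300,335:495],None,fx=3,fy=3,interpolation=2)
b=cv2.resize(im[185:340,165:300],None,fx=2.2,fy=3*155/155,interpolation=2)
cv2.imwrite("pics/c1.png",np.hstack([a,b]))
E
```

```text
(no output)
```

View pics/c1.png

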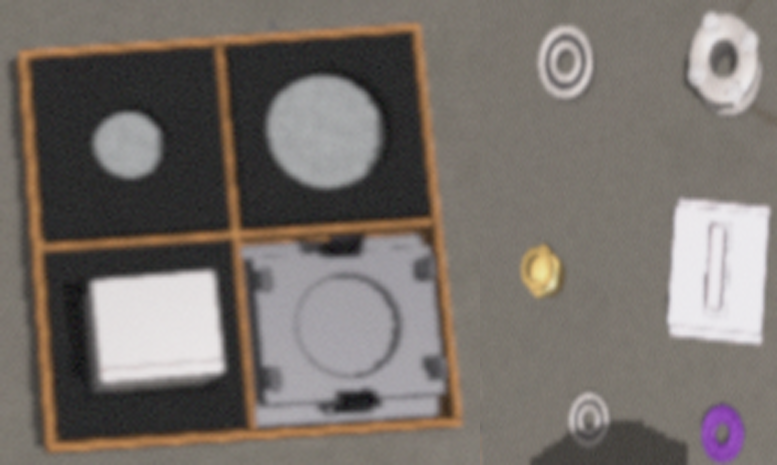

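Everything is located, and the catches lie along world ±x. I'll start with the bearing: turn the tool to the carrier's yaw (+3.4°), then move above the bearing.

```bash
cat >> h.py <<'E'
from scipy.spatial.transform import Rotation as Ro
def go(x,y,z,yaw):
    s=read_state();R=Ro.from_quat(s["tool_rot"]).as_matrix()
    a=np.degrees(np.arctan2(R[1,0],R[0,0]))
    y_=np.radians(yaw);W=np.array([[np.cos(y_),np.sin(y_),0],[np.sin(y_),-np.cos(y_),0],[0,0,-1]]).T
    dp=np.array([x,y,z])-s["ee_pos"]
    print("t%.2f"%s["time_s"],"pos",s["ee_pos"].round(4),"yaw %.2f"%a,"tilt",R[:,2].round(3),"F",s["ft_force"].round(1),"w %.3f g %.1f"%(s["width"],s["grasp_force"]))
    print(" shift at new yaw",(W.T@dp).round(4)," at present",(R.T@dp).round(4)," rotvec",Ro.from_matrix(R.T@W).as_rotvec().round(4))
E
python3 -m handwheel '0 0 0 0 0 .091 0;0 0 0 0 0 .091 0;.0232 -.0257 0 0 0 0 0;.0232 -.0257 0 0 0 0 0;.0232 -.0257 0 0 0 0 0;.0232 -.0257 0 0 0 0 0;.0232 -.0257 0 0 0 0 0;.0232 -.0257 0 0 0 0 0;.0232 -.0257 0 0 0 0 0;.0232 -.0257 0 0 0 0 0'
python3 -m handwheel '.0232 -.0257 0 0 0 0 0;.0232 -.0257 0 0 0 0 0;.0232 -.0257 0 0 0 0 0;.0232 -.0257 0 0 0 0 0;.0232 -.0257 0 0 0 0 0;.0232 -.0257 0 0 0 0 0;.0232 -.0257 .01 0 0 0 0;.0232 -.0257 .02 0 0 0 0;.0232 -.0257 .02 0 0 0 0;0 0 0 0 0 0 0'
python3 -c "
from h import *
go(.558,.0317,.1,3.4)"
```

```text
time_s: 0.93
ee_pos: [0.2993, -0.2918, 0.2266]
tool_rot: [1.0, 0.03, -0.0, -0.0]
ft_force: [0.7, -0.2, 0.3]
width: 1.001
grasp_force: 0.0
time_s: 1.77
ee_pos: [0.4939, -0.0454, 0.1728]
tool_rot: [0.999, 0.032, -0.002, -0.002]
ft_force: [-1.0, -0.2, -1.1]
width: 1.002
grasp_force: 0.0
t1.77 pos [ 0.4939 -0.0454  0.1728] yaw 3.66 tilt [-0.005  0.003 -1.   ] F [-1.  -0.2 -1.1] w 1.002 g 0.0
 shift at new yaw [ 0.0686 -0.0732  0.0728]  at present [ 0.0692 -0.0727  0.0727]  rotvec [-0.0033  0.0048  0.0044]
```

```bash
python3 -m handwheel '.023 -.0244 .024 0 0 0 0;.023 -.0244 .024 0 0 0 0;.0226 -.0244 .024 0 0 0 0;0 0 0 0 0 0 0;0 0 0 0 0 0 0'
python3 - <<'E'
from h import *
go(.558,.0317,.1,3.4)
s=read_state();im,d=read_camera("wrist");np.savez("w1.npz",im=im,d=d,p=s["ee_pos"],q=s["tool_rot"]);cv2.imwrite("pics/w1.png",im[:,:,::-1])
E
```

```text
time_s: 2.18
ee_pos: [0.5566, 0.0281, 0.1026]
tool_rot: [1.0, 0.031, -0.002, -0.0]
ft_force: [-0.5, 0.2, 0.5]
width: 0.997
grasp_force: 0.0
t2.18 pos [0.5566 0.0281 0.1026] yaw 3.56 tilt [-0.005  0.    -1.   ] F [-0.5  0.2  0.5] w 0.997 g 0.0
 shift at new yaw [ 0.0016 -0.0036  0.0026]  at present [ 0.0017 -0.0035  0.0026]  rotvec [-0.0004  0.0045  0.0029]
```

View pics/w1.png

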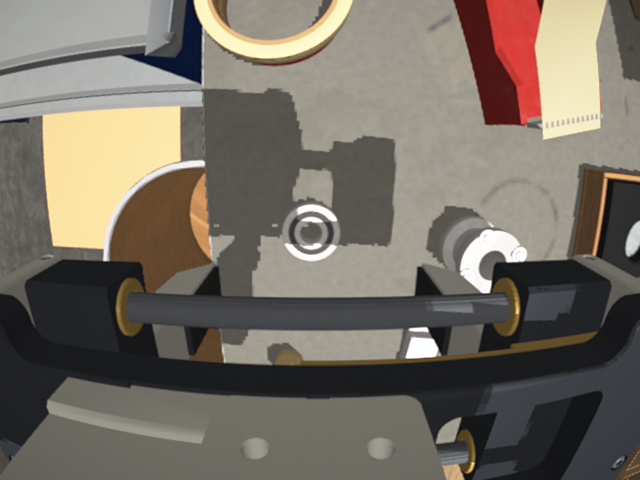

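The wrist view shows the bearing at about (311,233). I'll cast that ray onto the bearing's top plane.

```bash
cat >> h.py <<'E'
def wray(p,q,u,v,z):
    c=calibration("wrist");K=c["K"];H=c["hand_eye"]
    a,b=u-K[0,2],v-K[1,2];r=np.hypot(a,b)+1e-9;t=r/K[0,0]
    d=np.array([np.sin(t)*a/r,np.sin(t)*b/r,np.cos(t)])
    R=Ro.from_quat(q).as_matrix();o=p+R@H[:3,3];d=R@H[:3,:3]@d
    return (o+d*(z-o[2])/d[2]).round(4)
E
python3 - <<'E'
from h import *
f=np.load("w1.npz");im=f["im"]
g=cv2.cvtColor(im,7);c=g[195:270,270:350]
m=(c>165).astype(np.uint8);cs,_=cv2.findContours(m,0,2);k=max(cs,key=cv2.contourArea)
e=cv2.fitEllipse(k);print(e);u,v=e[0][0]+270,e[0][1]+195
print(u,v,wray(f["p"],f["q"],u,v,.015))
E
```

```text
((40.51005554199219, 49.51033401489258), (29.846376419067383, 48.43163299560547), 91.18929290771484)
310.5100555419922 244.51033401489258 [0.5506 0.0325 0.015 ]
```

```bash
python3 - <<'E'
from h import *
f=np.load("w1.npz")
print(wray(f["p"],f["q"],311,233,.015))
go(.558,.032,.008,3.4)
E
```

```text
[0.5588 0.0327 0.015 ]
t2.23 pos [0.5569 0.0271 0.1041] yaw 3.49 tilt [-0.002 -0.    -1.   ] F [-1.2 -0.1  0.7] w 0.998 g 0.0
 shift at new yaw [ 0.0014 -0.0048  0.0961]  at present [ 0.0016 -0.0048  0.096 ]  rotvec [0.0002 0.0021 0.0016]
```

```bash
python3 -m handwheel '.0015 -.0045 .03 0 0 0 0;0 0 .03 0 0 0 0;0 0 .025 0 0 0 0;0 0 .0105 0 0 0 0;0 0 0 0 0 0 0;0 0 0 0 0 0 0'
python3 -c "
from h import *
go(.5583,.0322,.008,3.4)"
```

```text
time_s: 2.73
ee_pos: [0.5592, 0.0308, 0.0105]
tool_rot: [1.0, 0.029, 0.001, 0.0]
ft_force: [0.5, -0.3, 0.8]
width: 1.0
grasp_force: 0.0
t2.73 pos [0.5592 0.0308 0.0105] yaw 3.37 tilt [ 0.001 -0.    -1.   ] F [ 0.5 -0.3  0.8] w 1.000 g 0.0
 shift at new yaw [-0.0008 -0.0014  0.0025]  at present [-0.0008 -0.0014  0.0025]  rotvec [ 0.0004 -0.0013 -0.0005]
```

```bash
python3 -m handwheel '0 -.001 .0015 0 0 0 0;0 0 0 0 0 0 1;0 0 0 0 0 0 1;0 0 0 0 0 0 1;0 0 0 0 0 0 1;0 0 0 0 0 0 1;0 0 0 0 0 0 1;0 0 0 0 0 0 1'
python3 -c "
from h import *
go(.474,-.362,.15,3.4)"
```

```text
time_s: 3.4
ee_pos: [0.5586, 0.0327, 0.0077]
tool_rot: [1.0, 0.03, -0.0, 0.0]
ft_force: [-0.2, -0.2, 0.3]
width: 0.544
grasp_force: 0.0
t3.40 pos [0.5586 0.0327 0.0077] yaw 3.43 tilt [-0. -0. -1.] F [-0.2 -0.2  0.3] w 0.544 g 0.0
 shift at new yaw [-0.1078  0.389  -0.1423]  at present [-0.1081  0.3889 -0.1423]  rotvec [0.0001 0.0001 0.0006]
```

```bash
python3 -m handwheel '0 0 0 0 0 0 1;0 0 0 0 0 0 1;0 0 0 0 0 0 1;0 0 0 0 0 0 1;0 0 -.02 0 0 0 1;0 0 -.04 0 0 0 1;0 0 -.04 0 0 0 1;0 0 -.03 0 0 0 1'
python3 -c "
from h import *
go(.474,-.362,.15,3.4)"
```

```text
time_s: 4.07
ee_pos: [0.5591, 0.0326, 0.1404]
tool_rot: [1.0, 0.03, 0.001, 0.0]
ft_force: [1.5, 0.5, -0.3]
width: 0.411
grasp_force: 30.0
t4.07 pos [0.5591 0.0326 0.1404] yaw 3.43 tilt [ 0.002 -0.    -1.   ] F [ 1.5  0.5 -0.3] w 0.411 g 30.0
 shift at new yaw [-0.1083  0.3889 -0.0096]  at present [-0.1085  0.3888 -0.0096]  rotvec [ 0.0004 -0.0019  0.0005]
```

```bash
python3 -m handwheel '-.0108 .0389 0 0 0 0 1;-.0108 .0389 0 0 0 0 1;-.0108 .0389 0 0 0 0 1;-.0108 .0389 0 0 0 0 1;-.0108 .0389 0 0 0 0 1;-.0108 .0389 0 0 0 0 1;-.0108 .0389 0 0 0 0 1;-.0108 .0389 0 0 0 0 1;-.0108 .0389 0 0 0 0 1;-.0108 .0389 0 0 0 0 1'
python3 -m handwheel '0 0 0 0 0 0 1;0 0 0 0 0 0 1'
python3 - <<'E'
from h import *
go(.474,-.362,.038,3.4)
s=read_state();im,d=read_camera("wrist");np.savez("w2.npz",im=im,d=d,p=s["ee_pos"],q=s["tool_rot"]);cv2.imwrite("pics/w2.png",im[:,:,::-1])
print(ray("top",450.7,253.7,.034))
E
```

```text
time_s: 4.9
ee_pos: [0.4731, -0.3639, 0.1376]
tool_rot: [1.0, 0.03, -0.0, -0.0]
ft_force: [0.8, 0.2, -0.5]
width: 0.417
grasp_force: 30.0
time_s: 5.07
ee_pos: [0.4729, -0.364, 0.1371]
tool_rot: [1.0, 0.028, -0.0, -0.0]
ft_force: [0.9, 0.5, -1.2]
width: 0.414
grasp_force: 30.0
t5.07 pos [ 0.4729 -0.364   0.1371] yaw 3.20 tilt [-0.  0. -1.] F [ 0.9  0.5 -1.2] w 0.414 g 30.0
 shift at new yaw [ 0.0012 -0.0019  0.0991]  at present [ 0.0012 -0.0019  0.0991]  rotvec [-0.0004  0.0004 -0.0035]
[ 0.47241096 -0.36110941  0.034     ]
```

View pics/w2.png

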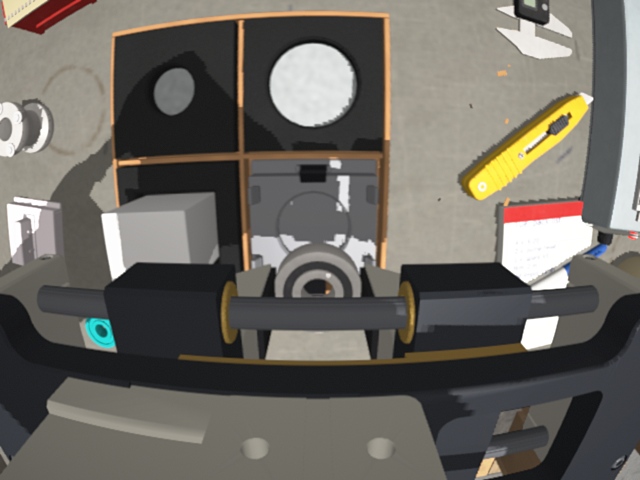

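The seat circle spans columns 277–350 with its top edge at row 191. The coupling hole is at (313,84), the fitting hole at (174,91), and the bearing is held level.

```bash
python3 - <<'E'
from h import *
f=np.load("w2.npz");p,q=f["p"],f["q"]
for n,u,v,z in(("seat L",277,226,.034),("seat R",350,226,.034),("seat T",313,191.5,.034),("catch",315,172,.06),("hole",313,84,.034),("fhole",174,91,.034)): print(n,wray(p,q,u,v,z))
im=f["im"]
for n,(a,b,c,e),z in(("c",(40,128,262,362),.034),("f",(62,122,148,202),.034)):
    g=cv2.cvtColor(im[a:b,c:e],7);m=(g>70).astype(np.uint8);cs,_=cv2.findContours(m,0,2);k=max(cs,key=cv2.contourArea)
    w=np.array([wray(p,q,x[0][0]+c,x[0][1]+a,z)[:2] for x in k])*1000
    print(n,cv2.minEnclosingCircle(w.astype(np.float32)))
E
```

```text
seat L [ 0.4753 -0.3344  0.034 ]
seat R [ 0.4782 -0.3873  0.034 ]
seat T [ 0.5019 -0.3592  0.034 ]
catch [ 0.5184 -0.3599  0.06  ]
hole [ 0.5778 -0.3551  0.034 ]
fhole [ 0.5724 -0.2541  0.034 ]
c ((577.9554443359375, -354.55023193359375), 30.527563095092773)
f ((572.4000244140625, -254.6999969482422), 17.687644958496094)
```

```bash
python3 -m handwheel '.0015 -.0025 .03 0 0 0 1;0 0 .03 0 0 0 1;0 0 .025 0 0 0 1;0 0 .008 0 0 0 1;0 0 .005 0 0 0 1;0 0 0 0 0 0 1;0 0 0 0 0 0 1'
python3 -c "
from h import *
go(.4745,-.3615,.037,3.4)"
```

```text
time_s: 5.7
ee_pos: [0.4763, -0.3596, 0.0411]
tool_rot: [1.0, 0.03, 0.001, 0.001]
ft_force: [-0.5, -0.3, 0.5]
width: 0.41
grasp_force: 30.0
t5.70 pos [ 0.4763 -0.3596  0.0411] yaw 3.47 tilt [ 0.001 -0.001 -1.   ] F [-0.5 -0.3  0.5] w 0.410 g 30.0
 shift at new yaw [-0.0019  0.0018  0.0041]  at present [-0.0019  0.0018  0.0041]  rotvec [ 0.0015 -0.0014  0.0013]
```

```bash
python3 -m handwheel '-.001 .001 .002 0 0 0 1;0 0 .0015 0 0 0 1;0 0 0 0 0 0 1;0 0 0 0 0 0 .6;0 0 0 0 0 0 .35;0 0 0 0 0 0 .35;0 0 0 0 0 0 .35'
python3 -m handwheel '0 0 0 0 0 0 .35;0 0 -.01 0 0 0 .35;0 0 -.03 0 0 0 .35;0 0 -.04 0 0 0 .2;0 0 -.03 0 0 0 0'
python3 - <<'E'
from h import *
go(.5515,-.089,.15,3.4)
im,d=read_camera("top");np.savez("t2.npz",im=im,d=d)
P=pts("top",d)
p=P[225:285,415:490].reshape(-1,3);m=(p[:,2]>.038)&(p[:,2]<.05)&(np.hypot(p[:,0]-.474,p[:,1]+.361)<.028)
print(p[m].mean(0),m.sum(),np.percentile(p[m][:,2],[5,50,95]),cv2.minAreaRect((p[m][:,:2]*1000).astype(np.float32)))
cv2.imwrite("pics/t2.png",cv2.resize(im[145:300,335:495,::-1],None,fx=3,fy=3,interpolation=2))
E
```

```text
time_s: 6.28
ee_pos: [0.4745, -0.3607, 0.0364]
tool_rot: [1.0, 0.03, 0.0, 0.0]
ft_force: [-0.5, 0.3, -0.9]
width: 0.583
grasp_force: 0.0
time_s: 6.7
ee_pos: [0.4747, -0.3608, 0.1493]
tool_rot: [1.0, 0.03, 0.001, 0.001]
ft_force: [1.7, -1.2, 0.2]
width: 0.75
grasp_force: 0.0
t6.70 pos [ 0.4747 -0.3608  0.1493] yaw 3.43 tilt [ 0.001 -0.001 -1.   ] F [ 1.7 -1.2  0.2] w 0.750 g 0.0
 shift at new yaw [ 0.0928 -0.2667 -0.0007]  at present [ 0.0929 -0.2667 -0.0009]  rotvec [ 0.0013 -0.0011  0.0005]<stdin>:6: RuntimeWarning: Mean of empty slice.
  ret = um.true_divide(
Traceback (most recent call last):
IndexError: index -1 is out of bounds for axis 0 with size 0
```

The arm blocks the top view. I'll move to the cover, then look at both it and the seated bearing.

```bash
python3 -m handwheel '0 0 0 0 0 .07 0;0 0 0 0 0 .07 0;-.0067 -.035 0 0 0 0 0;-.0067 -.035 0 0 0 0 0;-.0067 -.035 0 0 0 0 0;-.0067 -.035 0 0 0 0 0;-.0067 -.035 0 0 0 0 0;-.0067 -.035 0 0 0 0 0;-.0067 -.035 0 0 0 0 0;-.0067 -.035 0 0 0 0 0'
python3 -m handwheel '0 0 0.02 0 0 0 0;0 0 0 0 0 0 0'
python3 - <<'E'
from h import *
go(.444,-.082,.018,-4.6)
im,d=read_camera("top");np.savez("t2.npz",im=im,d=d)
P=pts("top",d)
p=P[225:285,415:490].reshape(-1,3);m=(p[:,2]>.038)&(p[:,2]<.05)&(np.hypot(p[:,0]-.474,p[:,1]+.361)<.028)
if m.any(): print(p[m].mean(0),m.sum(),np.percentile(p[m][:,2],[5,50,95]),cv2.minAreaRect((p[m][:,:2]*1000).astype(np.float32)))
a=cv2.resize(im[145:300,335:495,::-1],None,fx=2.2,fy=2.2,interpolation=2)
s=read_state();im,d=read_camera("wrist");np.savez("w3.npz",im=im,d=d,p=s["ee_pos"],q=s["tool_rot"])
b=im[140:360,150:550,::-1];h=max(a.shape[0],b.shape[0])
f=lambda x:cv2.copyMakeBorder(x,0,h-x.shape[0],0,0,0)
cv2.imwrite("pics/t2.png",np.hstack([f(a),f(b)]))
E
```

```text
time_s: 7.58
ee_pos: [0.4431, -0.0756, 0.1469]
tool_rot: [0.999, -0.04, 0.001, 0.0]
ft_force: [0.1, 0.1, -0.3]
width: 1.002
grasp_force: 0.0
time_s: 7.75
ee_pos: [0.442, -0.075, 0.125]
tool_rot: [0.999, -0.038, -0.001, -0.0]
ft_force: [-1.1, -0.6, -0.3]
width: 1.0
grasp_force: 0.0
t7.75 pos [ 0.442 -0.075  0.125] yaw -4.40 tilt [-0.003  0.001 -1.   ] F [-1.1 -0.6 -0.3] w 1.000 g 0.0
 shift at new yaw [0.0026 0.0068 0.107 ]  at present [0.0028 0.0068 0.107 ]  rotvec [-0.0006  0.0027  0.0035]
[ 0.47358865 -0.36104871  0.04125043] 452 [0.03864093 0.04121205 0.04412354] ((473.673828125, -360.86773681640625), (39.67591094970703, 39.025821685791016), 87.47499084472656)
```

View pics/t2.png

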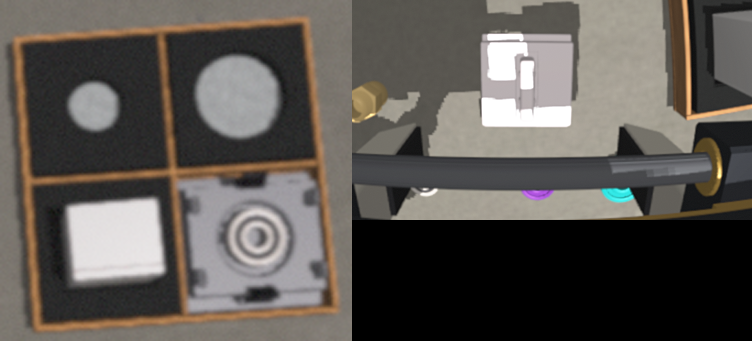

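The bearing is seated flat and centred in the carrier. The cover's rib shows in the wrist view around (325,228).

```bash
python3 - <<'E'
from h import *
f=np.load("w3.npz");p,q=f["p"],f["q"]
for u,v,z in((322,197,.035),(333,197,.035),(325.5,205,.035),(320,260,.035)):print(wray(p,q,u,v,z))
# cap top left/right edges at mid-rows
for u,v in((280,200),(371,200),(280,245),(371,245)):print(wray(p,q,u,v,.015))
go(.444,-.082,.018,-4.6)
E
```

```text
[ 0.4695 -0.0814  0.035 ]
[ 0.4689 -0.0888  0.035 ]
[ 0.4638 -0.0833  0.035 ]
[ 0.4247 -0.0765  0.035 ]
[ 0.4664 -0.0504  0.015 ]
[ 0.4612 -0.1172  0.015 ]
[ 0.432  -0.0468  0.015 ]
[ 0.4265 -0.1157  0.015 ]
t7.85 pos [ 0.4435 -0.0772  0.1265] yaw -4.57 tilt [-0. -0. -1.] F [ 0.1  0.1 -0.2] w 0.999 g 0.0
 shift at new yaw [0.0009 0.0047 0.1085]  at present [0.001  0.0047 0.1085]  rotvec [0.0002 0.0004 0.0006]
```

```bash
python3 -m handwheel '.001 .0055 .03 0 0 0 .5;0 0 .03 0 0 0 .6;0 0 .025 0 0 0 .6;0 0 .015 0 0 0 .6;0 0 .004 0 0 0 .6;0 0 0 0 0 0 .6;0 0 0 0 0 0 .6'
python3 -c "
from h import *
go(.444,-.0822,.0175,-4.6)"
```

```text
time_s: 8.43
ee_pos: [0.4449, -0.0837, 0.0231]
tool_rot: [0.999, -0.041, 0.001, 0.0]
ft_force: [0.1, 1.2, 0.8]
width: 0.542
grasp_force: 0.0
t8.43 pos [ 0.4449 -0.0837  0.0231] yaw -4.66 tilt [ 0.001 -0.001 -1.   ] F [0.1 1.2 0.8] w 0.542 g 0.0
 shift at new yaw [-0.001  -0.0014  0.0056]  at present [-0.001  -0.0014  0.0056]  rotvec [ 0.0005 -0.0015 -0.001 ]
```

```bash
python3 -m handwheel '0 -.001 .005 0 0 0 .6;0 0 0 0 0 0 1;0 0 0 0 0 0 1;0 0 0 0 0 0 1;0 0 0 0 0 0 1;0 0 0 0 0 0 1;0 0 0 0 0 0 1;0 0 0 0 0 0 1;0 0 0 0 0 0 1'
python3 -c "
from h import *
go(.474,-.361,.15,3.4)"
```

```text
time_s: 9.18
ee_pos: [0.4442, -0.0817, 0.0174]
tool_rot: [0.999, -0.04, 0.0, 0.0]
ft_force: [-0.4, 1.6, 5.0]
width: 0.103
grasp_force: 30.0
t9.18 pos [ 0.4442 -0.0817  0.0174] yaw -4.59 tilt [ 0. -0. -1.] F [-0.4  1.6  5. ] w 0.103 g 30.0
 shift at new yaw [ 0.0132  0.2805 -0.1326]  at present [ 0.0521  0.276  -0.1325]  rotvec [ 0.0002 -0.0004 -0.1395]
```

```bash
python3 -m handwheel '0 0 -.02 0 0 0 1;0 0 -.04 0 0 0 1;0 0 -.04 0 0 -.07 1;0 0 -.035 0 0 -.07 1;0 0 0 0 0 0 1'
python3 -m handwheel '.0013 .028 0 0 0 0 1;.0013 .028 0 0 0 0 1;.0013 .028 0 0 0 0 1;.0013 .028 0 0 0 0 1;.0013 .028 0 0 0 0 1;.0013 .028 0 0 0 0 1;.0013 .028 0 0 0 0 1;.0013 .028 0 0 0 0 1;.0013 .028 0 0 0 0 1;.0013 .028 0 0 0 0 1'
python3 -m handwheel '0 0 .02 0 0 0 1;0 0 .02 0 0 0 1;0 0 0 0 0 0 1;0 0 0 0 0 0 1'
python3 - <<'E'
from h import *
go(.474,-.361,.064,3.4)
s=read_state();im,d=read_camera("wrist");np.savez("w4.npz",im=im,d=d,p=s["ee_pos"],q=s["tool_rot"]);cv2.imwrite("pics/w4.png",im[:,:,::-1])
E
```

```text
time_s: 9.6
ee_pos: [0.4475, -0.0829, 0.1583]
tool_rot: [0.999, 0.032, 0.005, 0.002]
ft_force: [1.2, -0.6, 0.1]
width: 0.104
grasp_force: 30.0
time_s: 10.43
ee_pos: [0.4734, -0.3616, 0.1512]
tool_rot: [1.0, 0.03, -0.0, -0.0]
ft_force: [1.1, 0.3, -0.5]
width: 0.108
grasp_force: 30.0
time_s: 10.77
ee_pos: [0.473, -0.3597, 0.1107]
tool_rot: [1.0, 0.03, -0.001, -0.001]
ft_force: [-0.1, -0.0, 1.1]
width: 0.108
grasp_force: 30.0
t10.77 pos [ 0.473  -0.3597  0.1107] yaw 3.40 tilt [-0.003  0.003 -1.   ] F [-0.1 -0.   1.1] w 0.108 g 30.0
 shift at new yaw [0.0009 0.0014 0.0467]  at present [0.0011 0.0015 0.0467]  rotvec [-0.0028  0.0026  0.    ]
```

View pics/w4.png

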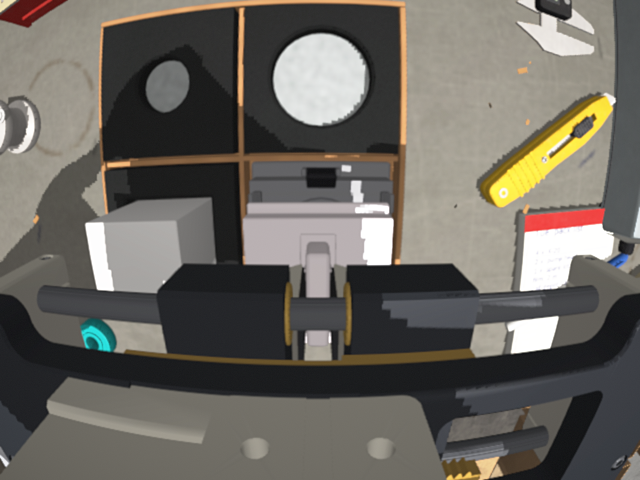

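The cover hangs square over the carrier: catch at (321,177), cover edge centred near column 320. I'll lower it onto the ramps.

```bash
python3 -m handwheel '.0007 0 .02 0 0 0 1;0 0 .015 0 0 0 1;0 0 .008 0 0 0 1;0 0 0 0 0 0 1;0 0 0 0 0 0 1'
python3 -m handwheel '0 0 .003 0 0 0 1;0 0 .003 0 0 0 1;0 0 0 0 0 0 1;0 0 0 0 0 0 1'
python3 -m handwheel '0 0 .002 0 0 0 1;0 0 .002 0 0 0 1;0 0 0 0 0 0 1'
```

```text
time_s: 11.23
ee_pos: [0.4749, -0.3605, 0.0701]
tool_rot: [1.0, 0.03, 0.0, 0.0]
ft_force: [0.1, 0.2, -0.2]
width: 0.107
grasp_force: 30.0
time_s: 11.57
ee_pos: [0.4746, -0.3604, 0.0635]
tool_rot: [1.0, 0.03, 0.0, 0.0]
ft_force: [0.5, -0.3, -0.8]
width: 0.105
grasp_force: 30.0
time_s: 11.82
ee_pos: [0.4747, -0.3608, 0.0595]
tool_rot: [1.0, 0.03, 0.0, 0.0]
ft_force: [-1.7, -1.6, 2.3]
width: 0.107
grasp_force: 30.0
```

```bash
python3 -m handwheel '0 0 .002 0 0 0 1;0 0 .002 0 0 0 1;0 0 0 0 0 0 1'
python3 -m handwheel '0 0 .002 0 0 0 1;0 0 .002 0 0 0 1;0 0 0 0 0 0 1'
python3 -m handwheel '0 0 .001 0 0 0 1;0 0 0 0 0 0 1'
```

```text
time_s: 12.07
ee_pos: [0.4745, -0.3607, 0.0552]
tool_rot: [1.0, 0.03, 0.0, 0.0]
ft_force: [-0.3, -1.6, 1.0]
width: 0.108
grasp_force: 30.0
time_s: 12.32
ee_pos: [0.4744, -0.3602, 0.0514]
tool_rot: [1.0, 0.03, -0.0, -0.0]
ft_force: [-2.0, 0.9, 5.9]
width: 0.107
grasp_force: 30.0
time_s: 12.48
ee_pos: [0.4744, -0.3602, 0.0514]
tool_rot: [1.0, 0.03, 0.0, 0.0]
ft_force: [-3.9, 2.7, 12.3]
width: 0.108
grasp_force: 30.0
```

```bash
python3 -m handwheel '0 0 .001 0 0 0 1;0 0 0 0 0 0 1'
python3 -m handwheel '0 0 .001 0 0 0 1;0 0 0 0 0 0 1'
python3 -c "
from h import *
go(.474,-.361,.051,3.4)"
```

```text
time_s: 12.65
ee_pos: [0.4745, -0.3602, 0.0514]
tool_rot: [1.0, 0.03, 0.0, 0.0]
ft_force: [-6.2, 4.1, 19.5]
width: 0.11
grasp_force: 30.0
time_s: 12.82
ee_pos: [0.4745, -0.3603, 0.0514]
tool_rot: [1.0, 0.03, 0.0, 0.0]
ft_force: [-7.3, 5.3, 25.8]
width: 0.104
grasp_force: 30.0
t12.82 pos [ 0.4745 -0.3603  0.0514] yaw 3.44 tilt [ 0.001 -0.001 -1.   ] F [-7.3  5.3 25.8] w 0.104 g 30.0
 shift at new yaw [-0.0005  0.0007  0.0004]  at present [-0.0005  0.0007  0.0004]  rotvec [ 0.0009 -0.0006  0.0007]
```

It bottomed rigidly at the seated height with 26 N, past the snap force. I'll unload, release, lift, and head for the coupling.

```bash
python3 -m handwheel '0 0 -.003 0 0 0 1;0 0 0 0 0 0 .8;0 0 0 0 0 0 .7;0 0 0 0 0 0 .6;0 0 0 0 0 0 .6;0 0 -.015 0 0 0 .4;0 0 -.04 0 0 0 .2;0 0 -.04 0 0 0 0'
python3 -m handwheel '.0093 -.0268 0 0 0 0 0;.0093 -.0268 0 0 0 0 0;.0093 -.0268 0 0 0 0 0;.0093 -.0268 0 0 0 0 0;.0093 -.0268 0 0 0 0 0;.0093 -.0268 0 0 0 0 0;.0093 -.0268 0 0 0 0 0;.0093 -.0268 0 0 0 0 0;.0093 -.0268 0 0 0 0 0;.0093 -.0268 0 0 0 0 0'
python3 -m handwheel '0 0 0 0 0 0 0;0 0 0 0 0 0 0'
python3 - <<'E'
from h import *
go(.5515,-.0888,.0225,3.4)
s=read_state();w,_=read_camera("wrist");np.savez("w5.npz",im=w,p=s["ee_pos"],q=s["tool_rot"])
im,d=read_camera("top");P=pts("top",d)
p=P[215:300,410:495].reshape(-1,3);R=Ro.from_euler("z",-3.4,degrees=True).as_matrix()
l=(p-[.4738,-.361,.034])@R.T
def b(n,x0,x1,y0,y1):
    m=(l[:,0]>x0)&(l[:,0]<x1)&(l[:,1]>y0)&(l[:,1]<y1)&(l[:,2]<.06);print(n,m.sum(),np.median(l[m][:,2]).round(4))
b("cap +x",.024,.031,-.028,.028);b("cap -x",-.031,-.024,-.028,.028);b("cap +y",-.02,.02,.02,.03);b("cap -y",-.02,.02,-.03,-.02);b("rib",-.018,.018,-.004,.004)
a=cv2.resize(im[145:300,335:495,::-1],None,fx=2.5,fy=2.5,interpolation=2)
cc=w[120:400,160:560,::-1];h=400;f=lambda x:cv2.copyMakeBorder(x,0,h-x.shape[0],0,0,0)
cv2.imwrite("pics/t5.png",np.hstack([f(a),f(cc)]))
E
```

```text
time_s: 13.48
ee_pos: [0.4735, -0.3594, 0.1451]
tool_rot: [1.0, 0.03, -0.002, -0.002]
ft_force: [1.4, -0.9, 0.9]
width: 0.563
grasp_force: 0.0
time_s: 14.32
ee_pos: [0.5514, -0.0859, 0.1458]
tool_rot: [1.0, 0.03, -0.0, -0.0]
ft_force: [0.8, -1.7, 0.6]
width: 0.999
grasp_force: 0.0
time_s: 14.48
ee_pos: [0.5514, -0.086, 0.1458]
tool_rot: [1.0, 0.031, -0.0, -0.0]
ft_force: [-0.8, 0.6, 0.1]
width: 1.0
grasp_force: 0.0
t14.48 pos [ 0.5514 -0.086   0.1458] yaw 3.59 tilt [-0.001  0.    -1.   ] F [-0.8  0.6  0.1] w 1.000 g 0.0
 shift at new yaw [-1.000e-04  2.800e-03  1.233e-01]  at present [-0.      0.0028  0.1233]  rotvec [-0.0001  0.0006  0.0033]
cap +x 163 0.0136
cap -x 173 0.0138
cap +y 166 0.0136
cap -y 171 0.0136
rib 133 0.0337
```

View pics/t5.png

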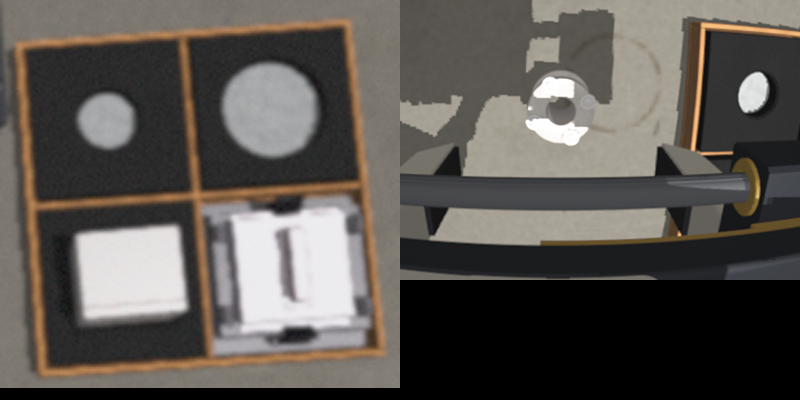

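The cover lies flat, with all four cap edges within 0.2 mm at seated height and both catch noses over the lips. The coupling's top is at wrist pixel (321,230).

```bash
python3 -c "
from h import *
f=np.load('w5.npz');print(wray(f['p'],f['q'],321,230,.047))"
python3 -m handwheel '0 .0025 .04 0 0 0 0;0 0 .04 0 0 0 0;0 0 .03 0 0 0 0;0 0 .012 0 0 0 0;0 0 0 0 0 0 .2;0 0 0 0 0 0 .4;0 0 0 0 0 0 .4;0 0 0 0 0 0 .4'
python3 -c "
from h import *
go(.5515,-.0888,.0225,3.4)"
```

```text
[ 0.5537 -0.0884  0.047 ]
time_s: 15.25
ee_pos: [0.5525, -0.0906, 0.0258]
tool_rot: [1.0, 0.03, 0.001, 0.001]
ft_force: [0.2, 0.3, 0.6]
width: 0.759
grasp_force: 0.0
t15.25 pos [ 0.5525 -0.0906  0.0258] yaw 3.39 tilt [ 0.003 -0.001 -1.   ] F [0.2 0.3 0.6] w 0.759 g 0.0
 shift at new yaw [-0.0009 -0.0019  0.0033]  at present [-0.0009 -0.0019  0.0033]  rotvec [ 0.0012 -0.0029 -0.0002]
```

```bash
python3 -m handwheel '0 -.0013 .002 0 0 0 .4;0 0 0 0 0 0 1;0 0 0 0 0 0 1;0 0 0 0 0 0 1;0 0 0 0 0 0 1;0 0 0 0 0 0 1'
python3 -m handwheel '0 0 -.01 0 0 0 1;0 0 -.03 0 0 0 1;0 0 -.04 0 0 0 1;0 0 -.04 0 0 0 1;0 0 0 0 0 0 1'
python3 -c "
from h import *
go(.578,-.3555,.143,3.4)"
```

```text
time_s: 15.75
ee_pos: [0.5516, -0.0883, 0.0227]
tool_rot: [1.0, 0.03, 0.0, 0.0]
ft_force: [-0.3, 2.0, 5.5]
width: 0.494
grasp_force: 30.0
time_s: 16.17
ee_pos: [0.5553, -0.0898, 0.1502]
tool_rot: [1.0, 0.03, 0.006, 0.002]
ft_force: [2.5, -0.9, -2.6]
width: 0.495
grasp_force: 30.0
t16.17 pos [ 0.5553 -0.0898  0.1502] yaw 3.44 tilt [ 0.013 -0.004 -1.   ] F [ 2.5 -0.9 -2.6] w 0.495 g 30.0
 shift at new yaw [0.0069 0.2666 0.0072]  at present [0.0066 0.2665 0.0087]  rotvec [ 0.0051 -0.0127  0.0006]
```

```bash
python3 -m handwheel '.001 .0267 0 0 0 0 1;.001 .0267 0 0 0 0 1;.001 .0267 0 0 0 0 1;.001 .0267 0 0 0 0 1;.001 .0267 0 0 0 0 1;.001 .0267 0 0 0 0 1;.001 .0267 0 0 0 0 1;.001 .0267 0 0 0 0 1;.001 .0267 0 0 0 0 1;.001 .0267 0 0 0 0 1'
python3 -m handwheel '0 0 .03 0 0 0 1;0 0 .03 0 0 0 1;0 0 0 0 0 0 1;0 0 0 0 0 0 1'
python3 -c "
from h import *
go(.578,-.3555,.044,3.4)"
```

```text
time_s: 17.0
ee_pos: [0.5767, -0.3556, 0.1414]
tool_rot: [1.0, 0.03, -0.001, -0.0]
ft_force: [0.3, -0.6, -3.2]
width: 0.492
grasp_force: 30.0
time_s: 17.33
ee_pos: [0.5758, -0.3535, 0.0799]
tool_rot: [1.0, 0.03, -0.002, -0.002]
ft_force: [0.7, -0.4, -2.9]
width: 0.494
grasp_force: 30.0
t17.33 pos [ 0.5758 -0.3535  0.0799] yaw 3.42 tilt [-0.005  0.004 -1.   ] F [ 0.7 -0.4 -2.9] w 0.494 g 30.0
 shift at new yaw [0.0021 0.0022 0.0359]  at present [0.0023 0.0023 0.0359]  rotvec [-0.0038  0.0047  0.0003]
```

```bash
python3 -m handwheel '.0015 .001 .02 0 0 0 1;0 0 .013 0 0 0 1;0 0 .003 0 0 0 1;0 0 0 0 0 0 1;0 0 0 0 0 0 1'
python3 -c "
from h import *
go(.578,-.3555,.043,3.4)"
```

```text
time_s: 17.75
ee_pos: [0.5793, -0.3554, 0.0473]
tool_rot: [1.0, 0.03, 0.0, 0.0]
ft_force: [0.4, -0.3, -3.3]
width: 0.493
grasp_force: 30.0
t17.75 pos [ 0.5793 -0.3554  0.0473] yaw 3.44 tilt [ 0.001 -0.001 -1.   ] F [ 0.4 -0.3 -3.3] w 0.493 g 30.0
 shift at new yaw [-0.0013 -0.      0.0043]  at present [-0.0013 -0.      0.0043]  rotvec [ 0.0008 -0.0008  0.0007]
```

```bash
python3 -m handwheel '0 0 .002 0 0 0 1;0 0 .0015 0 0 0 1;0 0 .001 0 0 0 1;0 0 0 0 0 0 1'
python3 -c "
from h import *
go(.578,-.3555,.0425,3.4)"
```

```text
time_s: 18.08
ee_pos: [0.5793, -0.3556, 0.0428]
tool_rot: [1.0, 0.03, 0.001, 0.0]
ft_force: [-0.2, -0.3, 0.7]
width: 0.495
grasp_force: 30.0
t18.08 pos [ 0.5793 -0.3556  0.0428] yaw 3.42 tilt [ 0.001 -0.001 -1.   ] F [-0.2 -0.3  0.7] w 0.495 g 30.0
 shift at new yaw [-0.0013 -0.0002  0.0003]  at present [-0.0013 -0.0002  0.0003]  rotvec [ 0.001  -0.0012  0.0004]
```

```bash
python3 -m handwheel '0 0 0 0 0 0 .7;0 0 0 0 0 0 .35;0 0 0 0 0 0 .35;0 0 0 0 0 0 .35;0 0 -.02 0 0 0 .35;0 0 -.04 0 0 0 .3;0 0 -.04 0 0 0 .2;0 0 -.01 0 0 0 .2'
python3 -m handwheel '-.0093 -.0338 0 0 0 0 .3;-.0093 -.0338 0 0 0 0 .3;-.0093 -.0338 0 0 0 0 .3;-.0093 -.0338 0 0 0 0 .3;-.0093 -.0338 0 0 0 0 .3;-.0093 -.0338 0 0 0 0 .3;-.0093 -.0338 0 0 0 0 .3;-.0093 -.0338 0 0 0 0 .3;-.0093 -.0338 0 0 0 0 .3;-.0093 -.0338 0 0 0 0 .3'
python3 -m handwheel '-.0093 -.0338 0 0 0 0 .3;-.0093 -.0338 0 0 0 0 .3;0 0 .02 0 0 0 .3;0 0 0 0 0 0 .3'
python3 - <<'E'
from h import *
go(.443,.043,.018,3.4)
s=read_state();w,_=read_camera("wrist");np.savez("w6.npz",im=w,p=s["ee_pos"],q=s["tool_rot"])
im,_=read_camera("top")
a=cv2.resize(im[145:300,335:495,::-1],None,fx=2.5,fy=2.5,interpolation=2)
cc=w[120:400,160:560,::-1];h=400;f=lambda x:cv2.copyMakeBorder(x,0,h-x.shape[0],0,0,0)
cv2.imwrite("pics/t6.png",np.hstack([f(a),f(cc)]))
E
```

```text
time_s: 18.75
ee_pos: [0.5812, -0.3571, 0.159]
tool_rot: [1.0, 0.03, 0.004, 0.003]
ft_force: [0.1, -1.0, 2.1]
width: 0.783
grasp_force: 0.0
time_s: 19.58
ee_pos: [0.4651, -0.0221, 0.1518]
tool_rot: [1.0, 0.03, 0.0, 0.0]
ft_force: [0.4, 0.6, -0.5]
width: 0.7
grasp_force: 0.0
time_s: 19.92
ee_pos: [0.4413, 0.0445, 0.13]
tool_rot: [0.999, 0.032, -0.002, -0.0]
ft_force: [-0.3, -0.7, -0.5]
width: 0.701
grasp_force: 0.0
t19.92 pos [0.4413 0.0445 0.13  ] yaw 3.63 tilt [-0.003  0.    -1.   ] F [-0.3 -0.7 -0.5] w 0.701 g 0.0
 shift at new yaw [0.0016 0.0016 0.112 ]  at present [0.002  0.0016 0.112 ]  rotvec [-0.0003  0.0032  0.004 ]
```

View pics/t6.png

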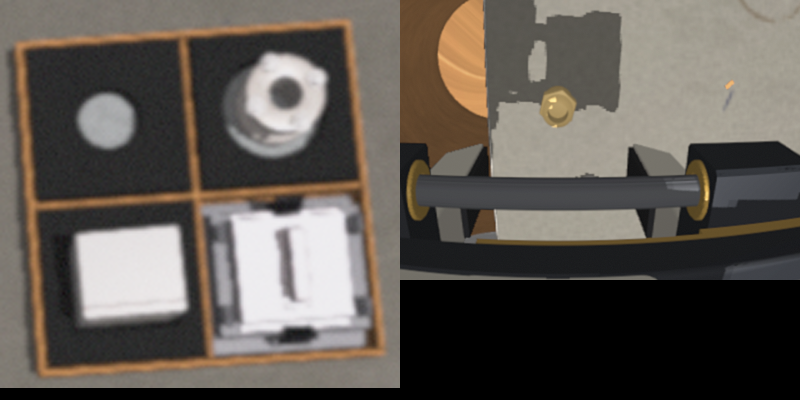

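The coupling stands upright in its hole. The fitting's top is at wrist pixel (318,225).

```bash
python3 -c "
from h import *
f=np.load('w6.npz');print(wray(f['p'],f['q'],318,226,.042))"
python3 -m handwheel '.0015 .0005 .04 0 0 0 .3;0 0 .04 0 0 0 .3;0 0 .025 0 0 0 .4;0 0 .005 0 0 0 .4;0 0 0 0 0 0 .4;0 0 0 0 0 0 .4'
python3 -c "
from h import *
go(.4435,.0432,.018,3.4)"
```

```text
[0.4487 0.0446 0.042 ]
time_s: 20.52
ee_pos: [0.4461, 0.0417, 0.0228]
tool_rot: [1.0, 0.029, 0.001, 0.0]
ft_force: [0.7, -0.6, 0.2]
width: 0.6
grasp_force: 0.0
t20.52 pos [0.4461 0.0417 0.0228] yaw 3.36 tilt [ 0.002 -0.    -1.   ] F [ 0.7 -0.6  0.2] w 0.600 g 0.0
 shift at new yaw [-0.0025 -0.0016  0.0048]  at present [-0.0025 -0.0016  0.0048]  rotvec [ 0.0004 -0.0017 -0.0007]
```

```bash
python3 -m handwheel '0 -.001 .004 0 0 0 .5;0 0 0 0 0 0 1;0 0 0 0 0 0 1;0 0 0 0 0 0 1;0 0 0 0 0 0 1;0 0 0 0 0 0 1;0 0 0 0 0 0 1'
python3 -c "
from h import *
go(.5725,-.2535,.15,3.4)"
```

```text
time_s: 21.1
ee_pos: [0.4451, 0.0435, 0.0182]
tool_rot: [1.0, 0.03, 0.001, 0.0]
ft_force: [-1.2, 0.8, 5.8]
width: 0.298
grasp_force: 30.0
t21.10 pos [0.4451 0.0435 0.0182] yaw 3.43 tilt [ 0.001 -0.    -1.   ] F [-1.2  0.8  5.8] w 0.298 g 30.0
 shift at new yaw [ 0.1096  0.304  -0.1318]  at present [ 0.1095  0.3041 -0.1316]  rotvec [ 0.0002 -0.0011  0.0006]
```

```bash
python3 -m handwheel '0 0 -.012 0 0 0 1;0 0 -.04 0 0 0 1;0 0 -.04 0 0 0 1;0 0 -.04 0 0 0 1;0 0 0 0 0 0 1'
python3 -m handwheel '.011 .0303 0 0 0 0 1;.011 .0303 0 0 0 0 1;.011 .0303 0 0 0 0 1;.011 .0303 0 0 0 0 1;.011 .0303 0 0 0 0 1;.011 .0303 0 0 0 0 1;.011 .0303 0 0 0 0 1;.011 .0303 0 0 0 0 1;.011 .0303 0 0 0 0 1;.011 .0303 0 0 0 0 1'
python3 -m handwheel '0 0 .03 0 0 0 1;0 0 .03 0 0 0 1;0 0 0 0 0 0 1;0 0 0 0 0 0 1'
python3 - <<'E'
from h import *
go(.573,-.2525,.039,3.4)
s=read_state();im,d=read_camera("wrist");np.savez("w7.npz",im=im,p=s["ee_pos"],q=s["tool_rot"]);cv2.imwrite("pics/w7.png",im[100:360,150:550,::-1])
E
```

```text
time_s: 21.52
ee_pos: [0.4486, 0.0433, 0.1563]
tool_rot: [1.0, 0.03, 0.006, 0.001]
ft_force: [2.2, 0.4, -1.8]
width: 0.296
grasp_force: 30.0
time_s: 22.35
ee_pos: [0.5726, -0.2537, 0.1485]
tool_rot: [1.0, 0.03, -0.001, -0.0]
ft_force: [0.5, 0.7, -1.6]
width: 0.295
grasp_force: 30.0
time_s: 22.68
ee_pos: [0.5711, -0.2516, 0.0876]
tool_rot: [1.0, 0.03, -0.002, -0.001]
ft_force: [-0.0, 0.5, -0.9]
width: 0.299
grasp_force: 30.0
t22.68 pos [ 0.5711 -0.2516  0.0876] yaw 3.42 tilt [-0.005  0.003 -1.   ] F [-0.   0.5 -0.9] w 0.299 g 30.0
 shift at new yaw [0.0018 0.001  0.0486]  at present [0.002  0.0012 0.0486]  rotvec [-0.0031  0.0047  0.0004]
```

View pics/w7.png

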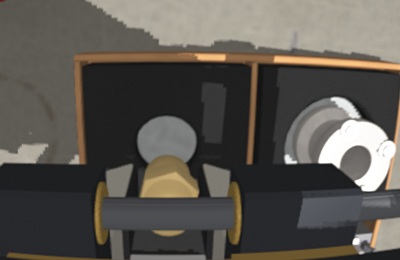

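The hole sits at crop columns 138–196, widest near row 142, which is full-frame (317,242). The fitting hangs upright in front of it.

```bash
python3 -c "
from h import *
f=np.load('w7.npz');p,q=f['p'],f['q']
for u,v in((288,242),(346,242),(317,217)):print(wray(p,q,u,v,.034))"
python3 -m handwheel '.001 .0005 .02 0 0 0 1;0 0 .015 0 0 0 1;0 0 0 0 0 0 1;0 0 0 0 0 0 1'
python3 -c "
from h import *
go(.573,-.2525,.039,3.4)"
```

```text
[ 0.5763 -0.2336  0.034 ]
[ 0.5783 -0.268   0.034 ]
[ 0.5925 -0.2499  0.034 ]
time_s: 23.07
ee_pos: [0.5742, -0.2528, 0.0561]
tool_rot: [1.0, 0.03, 0.001, 0.0]
ft_force: [-0.1, -0.4, -0.7]
width: 0.3
grasp_force: 30.0
t23.07 pos [ 0.5742 -0.2528  0.0561] yaw 3.46 tilt [ 0.001 -0.001 -1.   ] F [-0.1 -0.4 -0.7] w 0.300 g 30.0
 shift at new yaw [-0.0012 -0.0004  0.0171]  at present [-0.0012 -0.0004  0.0171]  rotvec [ 0.0008 -0.0011  0.001 ]
```

```bash
python3 -m handwheel '-.0005 -.001 .008 0 0 0 1;0 0 .005 0 0 0 1;0 0 .002 0 0 0 1;0 0 .001 0 0 0 1;0 0 0 0 0 0 1;0 0 0 0 0 0 1'
python3 -c "
from h import *
go(.5735,-.2518,.038,3.4)"
```

```text
time_s: 23.57
ee_pos: [0.5732, -0.252, 0.0389]
tool_rot: [1.0, 0.03, 0.0, 0.0]
ft_force: [-0.7, -0.6, -1.4]
width: 0.301
grasp_force: 30.0
t23.57 pos [ 0.5732 -0.252   0.0389] yaw 3.43 tilt [ 0. -0. -1.] F [-0.7 -0.6 -1.4] w 0.301 g 30.0
 shift at new yaw [ 0.0003 -0.0002  0.0009]  at present [ 0.0003 -0.0002  0.0009]  rotvec [ 0.0003 -0.0003  0.0004]
```

```bash
python3 -m handwheel '0 0 .001 0 0 0 1;0 0 0 0 0 0 1;0 0 0 0 0 0 1'
python3 -m handwheel '0 0 0 0 0 0 .75;0 0 0 0 0 0 .55;0 0 0 0 0 0 .5;0 0 0 0 0 0 .5;0 0 -.02 0 0 0 .5;0 0 -.04 0 0 0 .4;0 0 -.04 0 0 0 .2;0 0 -.01 0 0 0 .2'
python3 -m handwheel '-.01 -.03 0 0 0 0 0;-.01 -.03 0 0 0 0 0;-.01 -.03 0 0 0 0 0;-.01 -.03 0 0 0 0 0;-.01 -.03 0 0 0 0 0;-.01 -.03 0 0 0 0 0;-.01 -.03 0 0 0 0 0;-.01 -.03 0 0 0 0 0;0 0 0 0 0 0 0;0 0 0 0 0 0 0'
python3 - <<'E'
from h import *
im,d=read_camera("top");P=pts("top",d)
b,_=read_camera("side")
a=cv2.resize(im[145:300,335:495,::-1],None,fx=2.4,fy=2.4,interpolation=2)
b=cv2.resize(b[165:260,230:385,::-1],None,fx=2.6,fy=2.6,interpolation=2);h=400;f=lambda x:cv2.copyMakeBorder(x,0,h-x.shape[0],0,0,0)
cv2.imwrite("pics/end.png",np.hstack([f(a),f(b)]))
p=P.reshape(-1,3);R=Ro.from_euler("z",-3.4,degrees=True).as_matrix();l=(p-[.4738,-.361,.034])@R.T
for n,x0,x1 in(("cap +x",.024,.031),("cap -x",-.031,-.024)):
    m=(l[:,0]>x0)&(l[:,0]<x1)&(abs(l[:,1])<.028)&(l[:,2]<.06);print(n,np.median(l[m][:,2]).round(4))
E
```

```text
time_s: 23.82
ee_pos: [0.5734, -0.2521, 0.0383]
tool_rot: [1.0, 0.03, 0.0, 0.0]
ft_force: [-0.7, 0.4, 3.1]
width: 0.3
grasp_force: 30.0
time_s: 24.48
ee_pos: [0.5756, -0.2534, 0.1542]
tool_rot: [1.0, 0.03, 0.004, 0.003]
ft_force: [0.7, -1.2, -0.4]
width: 0.67
grasp_force: 0.0
time_s: 25.32
ee_pos: [0.4786, -0.016, 0.1479]
tool_rot: [1.0, 0.031, 0.0, 0.0]
ft_force: [-0.3, 0.3, 0.1]
width: 0.998
grasp_force: 0.0
cap +x 0.0136
cap -x 0.0139
```

View pics/end.png

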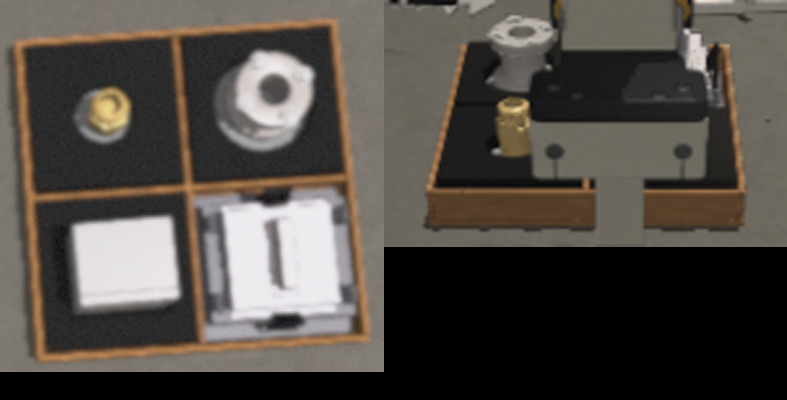

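The fitting and coupling stand upright in their holes, the cover is flat under both catches, the carton hasn't moved, and the gripper is clear.

```bash
python3 -c "
from cell import job_done
print(job_done())"
```

```text
the job is handed in; nothing more can be done
None
```

The kit is packed and handed in at about 25 s: the bearing is in its carrier under the snapped-down cover, the coupling and fitting stand upright in their inserts, and the carton was left alone.

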